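# Tension the blade of the bench fretsaw

### The job

The blade of the bench fretsaw was left slack. Swing its clear hood right up, wind the black tension wheel clockwise until it stops running light and feels firmly stiff, with the gauge pointer between the two long marks and never forced past the last short mark, then shut the hood fully. Leave the things round the saw undisturbed.

Things in the scene. Friction and masses are not known exactly. Their poses are not given: they have to be found in the camera images.
- saw: Bench fretsaw, grey cast body 310 x 160 x 195 mm, fixed to the table, its front (-x) to the robot. Origin: middle of the base on the table; y to its left, z up. Steel work table in front (top 70 mm up) with the upright blade; over it the nose of the upper arm, its face sloping 35 degrees down to the front, with the tension wheel, behind that the gauge, and over both the clear hood
- wheel_grip (a point): On the axis of the black ribbed tension wheel (58 mm across, rim 22 mm thick), mid-thickness of the rim, 27 mm out from the nose's face. z points out along the axis: up and to the front, 35 degrees from vertical; x, y turn with the wheel. Nothing round the rim stands over 4 mm off the nose's face (84 mm wide). The shut hood covers the wheel
- tension_wheel (a joint): Turn of the wheel (rad), growing clockwise as seen from above and in front of it, which tightens the blade. Starts at 0.2 to 1.0. Friction holds it where it is left. It turns light at first (0.05 to 0.2 N m up to 1.0), then ever stiffer (0.3 at 1.5, 0.4 at 2.1), and is firm at about 0.5 N m at 2.7, where the pointer is midway between the long marks; stop at 4.0
- tension_gauge (a joint): Gauge pointer, small steel bar sliding across the nose in a dark window 50 mm up the slope from the wheel's axis; m, 0 slack, grows to the saw's right, 0.006 per rad of the wheel. Short marks at 0, 0.006, 0.012 and 0.0216; two long marks at 0.0144 and 0.018 bound the set tension. Past the last short mark (0.0216, wheel 3.6) the blade is overstrained
- hood_handle (a point): Middle of the hood's handle: dark round bar 11 mm thick along the saw's y, 63 mm clear between its posts, its axis 32 mm off the hood's clear top sheet, 8 mm behind the sheet's front edge. x points along the sheet to the hinge, y along the bar, z out of the sheet (35 degrees from vertical when shut, leaning to the front)
- hood_hinge (a point): Middle of the hood's hinge line, which runs along the saw's y at the upper end of the nose, 68 mm up the slope from the wheel's axis. The handle is 114 mm along and 82 mm out from it
- hood (a joint): Hood angle (rad): 0 shut, growing as its front swings up and back; starts at 0 to 0.25, stop at 1.83. Clear box-shaped hood with grey edges, 122 x 96 x 50 mm, open below. Stiff hinge: stays at any angle, moved by about 3 N at the handle. From 1.5 up it stands behind the wheel, leaning forward over it, so a tool must come in along the wheel's axis
- plate_on_saw: Loose brown shell plate 39 x 57 x 6 mm lying on the saw's steel table, left of the blade; origin at the middle of its underside
- dropper: Loose dark dropper bottle, 56 mm across, 162 mm tall, standing left of the saw; origin at the middle of its underside
- blue_jar: Loose small jar with blue cap, 61 mm across, 59 mm tall, left of the saw; origin at the middle of its underside
- shell_plate: Loose brown shell plate 37 x 71 x 6 mm on the table, left and in front of the saw; origin at the middle of its underside
- pencil: Loose mechanical pencil 145 x 11 x 12 mm on the table, right and in front of the saw; origin at the middle of its underside

How it is judged:
By the outcome, as a careful person would: the job done as asked, in the order asked, and still so for the second after the job is handed in, with the robot touching nothing.
It also fails if it takes over 64 s, if anything falls off the work surface, if the arm or the gripper's body presses on something with over 40 N, if the wrist force passes 120 N, or if a joint passes its speed limit or range.

### The arm

A 7-joint arm with a two-finger parallel gripper is mounted at the origin on the work surface; the furniture and walls round the work are solid. World frame = base frame: x ahead of the robot, y to its left, z up, the work surface at z = 0. Lengths are in m, angles in rad, forces in N, time in s.
With the tool pointing down it reaches from about 0.4 to 0.85 m from the base axis. Payload 4.5 kg.
Tool frame: the origin (TCP) lies midway between the tips of the shut fingers; the grasp point (between the pads) lies 19 mm behind it; z points along the fingers, y is the line along which they close (so a half turn about z gives the same grasp; the last joint's range is limited). The gripper opens to 85 mm and grips with 20 to 120 N. Pads are 22 mm wide; open, the fingers measure 114 mm over their backs; the gripper's body (76 mm by 85 mm) begins 54 mm behind the grasp point. The pads swing forward as they close: fully open they stand 13 mm farther back than shut.
Start: joints at [-1.288, 0.689, -0.195, 1.565, 0.157, 0.902, -0.215], TCP at [0.154, 0.606, 0.231] pointing down, gripper open.
Joint ranges: [-3.01, 3.01], [-0.46, 2.08], [-1.47, 1.51], [0.13, 2.56], [-1, 4.14], [0.04, 2.09], [-2.66, 2.66]. Speed limits (rad/s): [2.57, 2.57, 3.14, 3.14, 3.14, 3.14, 3.14].

### API

Orientations are given as [roll, pitch, yaw] about the fixed x, y, z axes, in that order (R = Rz(yaw) Ry(pitch) Rx(roll)).
In Python, from station import arm gives the robot as it stands. Calls block until the motion is done:
- arm.move_to(position, orientation): joint-space move of the TCP to a pose.
- arm.line_to(position, orientation=None, max_speed=0.15, f_stop=None): straight line of the TCP; orientation=None keeps the orientation; max_speed is the mean speed in m/s. With f_stop (N) it stops when the force on the tool has changed by that much, and returns True; else False.
- arm.move_joints(angles): joint-space move.
- arm.grip(opening): opening from 0.0 (shut) to 1.0 (fully open); the grip force is fixed at half the most; returns when the fingers have stopped.
- arm.pause(seconds).
- arm.ik(position, orientation): joint angles nearest the present ones, or None.
- arm.get_obs(): the state.
- arm.grab_frame(name): name is "scene" or "side" or "wrist"; returns a dict with "color" (420x560x3 uint8, red, green, blue), "depth" (420x560 float32, m along the optical axis (not along the pixel's ray), 0 where there is no reading), "mtx" (3x3 intrinsics, pixels), "world_from_camera" (4x4, takes a point from camera to world coordinates); the wrist camera has in their place "mount" (4x4, takes a point from camera to tool coordinates, whose origin is the TCP and whose axes are the flange's). Camera axes: x right, y down, z forward; pixel columns grow to the right and rows downward; lengths in m; the calibration is good to about 2 mm. A picture is of the moment at which its call begins: read the wrist's pose just before it.
A pose or a line that the arm cannot do raises arm.PlanningError and nothing moves.
- arm.finish_job(): hands the job in; it is judged then, once.
The state is a dict: "time_s": time; "joint_pos": joint angles; "qd": joint speeds; "effort": joint torques, N m; "tcp_pos": TCP position; "eef_rot": TCP orientation; "force": force on the tool from outside, world axes, zero at the start; "wrist_torque": the same for the moment, N m; "finger_gap": opening from 0.0 (shut) to 1.0 (fully open); "finger_force": force on a finger pad.
Only numpy, scipy, OpenCV 4.12 (cv2) and the standard library are available. Lean on these libraries where they do the work, as an engineer would, in place of code of your own. Each camera call takes 0.05 s, during which the arm holds its last target. There are 200 camera calls.

## Working session

There is one attempt and no reset: what is moved stays moved. The work goes in short steps, each a Python script; the robot and the scene stay as the last script left them, time stands still between calls to the robot, and variables do not carry over. Pictures are saved under pics/ and viewed, at most 10 in all, crops included, and the job is handed in when it is done.

```bash
mkdir -p pics; ls
python3 - <<'E'
from station import arm
import cv2,numpy as np,pickle
o=arm.get_obs();print({k:np.round(v,3) for k,v in o.items()})
F={n:arm.grab_frame(n) for n in("scene","side")}
pickle.dump(F,open('f0.pkl','wb'))
for n,f in F.items():
    cv2.imwrite(f'pics/{n}0.png',f['color'][:,:,::-1]);print(n,f['mtx'],f['world_from_camera'].round(3))
E
```

```text
pics
{'time_s': np.float64(0.0), 'joint_pos': array([-1.288,  0.69 , -0.194,  1.566,  0.157,  0.902, -0.215]), 'qd': array([ 0.001,  0.001, -0.001,  0.   , -0.001, -0.001,  0.   ]), 'effort': array([-1.0000e-03, -5.3962e+01, -1.2670e+00, -1.5855e+01,  9.0000e-03,
        9.0000e-03, -0.0000e+00]), 'tcp_pos': array([0.154, 0.605, 0.23 ]), 'eef_rot': array([-3.14 ,  0.   ,  2.893]), 'force': array([ 0.728,  0.347, -0.532]), 'wrist_torque': array([-0.015,  0.009, -0.069]), 'finger_force': np.float64(0.0), 'finger_gap': np.float64(1.0)}
scene [[413.22764747   0.         276.45522974]
 [  0.         413.22764747 205.31710162]
 [  0.           0.           1.        ]] [[ 0.606 -0.496  0.622 -0.046]
 [-0.796 -0.388  0.466 -0.336]
 [ 0.01  -0.777 -0.63   0.698]
 [ 0.     0.     0.     1.   ]]
side [[462.09443219   0.         286.69695211]
 [  0.         462.09443219 219.83152761]
 [  0.           0.           1.        ]] [[-0.979 -0.107  0.175  0.292]
 [-0.204  0.587 -0.784  1.119]
 [-0.019 -0.803 -0.596  0.923]
 [ 0.     0.     0.     1.   ]]
```

View pics/scene0.png

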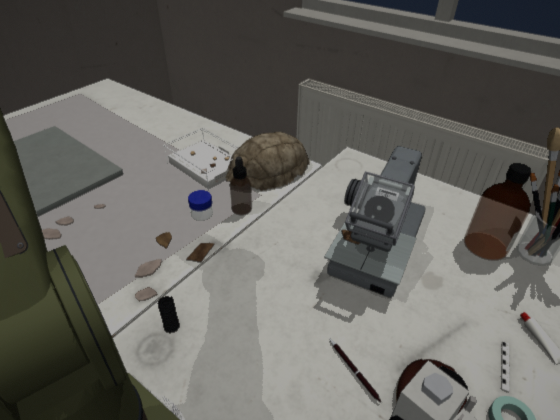

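View pics/side0.png

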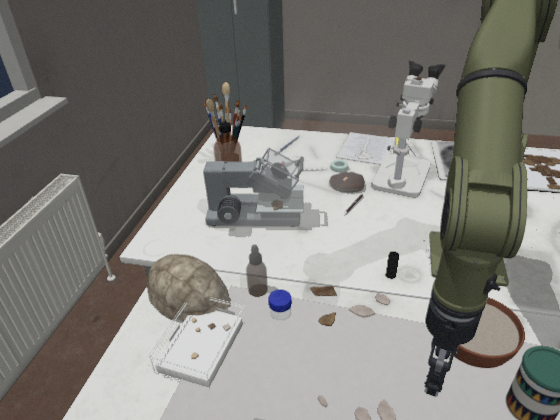

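The scene view shows the saw at about (375,225), with the wheel under the hood at (380,207). In the side view the saw is at (255,190) and the hood at (280,165). I'll enlarge both in one montage.

Run:
```python
import cv2,numpy as np,pickle
F=pickle.load(open('f0.pkl','rb'))
a=F['scene']['color'][140:300,315:435];b=F['side']['color'][140:240,195:335]
a=cv2.resize(a,None,fx=3.5,fy=3.5,interpolation=2)[:560];b=cv2.resize(b,None,fx=2.7,fy=2.7,interpolation=2)
c=np.zeros((560,800,3),np.uint8);c[:,:420]=a;c[:b.shape[0],422:422+b.shape[1]]=b
cv2.imwrite('pics/m1.png',c[:,:,::-1])
def w(n,u,v):
    f=F[n];d=f['depth'][v,u];p=np.linalg.solve(f['mtx'],[u,v,1])*d;T=f['world_from_camera'];return (T[:3,:3]@p+T[:3,3]).round(3)
for uv in [(380,207),(375,215),(385,275),(345,258),(400,260),(405,160),(390,165),(355,195)]:print('scene',uv,w('scene',*uv))
for uv in [(230,172),(280,165),(229,209),(290,215),(215,180)]:print('side',uv,w('side',*uv))
```

```text
scene (380, 207) [ 0.572 -0.124  0.194]
scene (375, 215) [ 0.555 -0.124  0.185]
scene (385, 275) [ 0.534 -0.177  0.069]
scene (345, 258) [ 0.523 -0.091  0.072]
scene (400, 260) [ 0.589 -0.184  0.071]
scene (405, 160) [ 0.765 -0.092  0.191]
scene (390, 165) [ 0.726 -0.073  0.19 ]
scene (355, 195) [ 0.57  -0.07   0.199]
side (230, 172) [ 0.732 -0.059  0.188]
side (280, 165) [ 0.581 -0.101  0.204]
side (229, 209) [0.719 0.017 0.101]
side (290, 215) [ 0.546 -0.072  0.037]
side (215, 180) [ 0.783 -0.056  0.155]
```

View pics/m1.png

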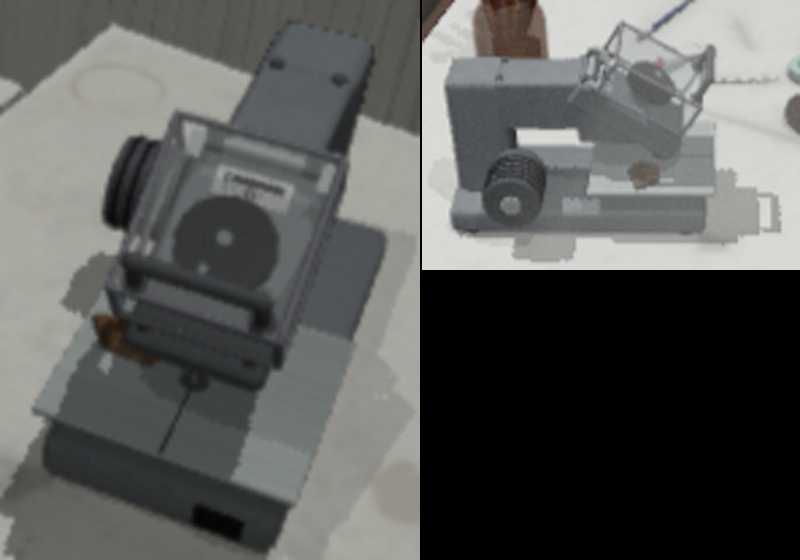

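The scene half of the montage shows the wheel hub at (379,208), the handle running from (352,217) to (392,227), and the work-table corners at (325,257), (399,283) and (416,238). In the side half the handle is at about (300,167). I'll turn these into poses.

```bash
cat > geo.py <<'E'
import numpy as np
def ray(f,u,v):
    T=f['world_from_camera'];d=T[:3,:3]@np.linalg.solve(f['mtx'],[u,v,1.]);return T[:3,3],d
def onz(f,u,v,z):
    o,d=ray(f,u,v);return o+d*(z-o[2])/d[2]
def pts(f,us,vs):
    d=f['depth'][vs,us];p=np.linalg.solve(f['mtx'],np.stack([us,vs,np.ones(len(us))]))*d;T=f['world_from_camera'];return (T[:3,:3]@p).T+T[:3,3]
E
python3 - <<'E'
import cv2,numpy as np,pickle
from geo import *
F=pickle.load(open('f0.pkl','rb'));s=F['scene'];q=F['side']
c=[onz(s,u,v,.07) for u,v in[(325,257),(399.3,282.9),(415.6,238)]];print(np.round(c,3))
e=c[0]-c[1];yaw=np.arctan2(-e[0],e[1]);g=c[2]-c[1];print('yaw',yaw,np.arctan2(g[1],g[0]),np.linalg.norm(e),np.linalg.norm(g))
ax=np.array([-np.sin(np.radians(35))*np.cos(yaw),-np.sin(np.radians(35))*np.sin(yaw),np.cos(np.radians(35))])
# arm top (z~.195) edges -> yaw
vs,us=np.mgrid[140:200,370:425];us=us.ravel();vs=vs.ravel();P=pts(s,us,vs)
k=(P[:,2]>.183)&(P[:,2]<.2)&(P[:,0]>.67);r=cv2.minAreaRect((P[k,:2]*1000).astype(np.float32));print('armtop',r,np.median(P[k,2]))
# wheel
vs,us=np.mgrid[190:226,360:400];us=us.ravel();vs=vs.ravel();P=pts(s,us,vs)
g=s['color'][vs,us].max(1);print(np.percentile(g,[5,30,50,70,95]))
h=((P-np.median(P[g<70],0))@ax)
k=(g<75)&(abs(h)<.006)
(cx,cy),rr=cv2.minEnclosingCircle(np.stack([us[k],vs[k]],1).astype(np.float32));print('wheel px',cx,cy,rr,k.sum(),np.median(P[k],0),'n',np.linalg.svd(P[k]-P[k].mean(0))[2][2],ax)
# handle: triangulate bar at scene vs side, and depth
for t in np.linspace(0,1,9):
    u=int(round(351.6+40*t));v=int(round(216.6+10.5*t));
    print((u,v),pts(s,np.array([u]*3),np.array([v-1,v,v+1])).round(3).tolist(),s['color'][v,u])
for u,v in [(299,163),(300,167),(298,170)]:print(pts(q,np.array([u]),np.array([v])).round(3),q['color'][v,u])
E
```

```text
[[ 0.501 -0.056  0.07 ]
 [ 0.531 -0.209  0.07 ]
 [ 0.674 -0.183  0.07 ]]
yaw 0.19447802968675737 0.1774447939793254 0.15611004760942607 0.14454347667454012
armtop ((752.508544921875, -90.0046615600586), (144.0360565185547, 64.94717407226562), 10.853022575378418) 0.19052465766536753
[ 53.   56.   68.   94.3 127. ]
wheel px 375.5173645019531 206.98611450195312 19.47079849243164 321 [ 0.563724   -0.1282084   0.18977085] n [-0.55679984 -0.10364043  0.82415569] [-0.56276376 -0.11084619  0.81915204]
(352, 217) [[0.51, -0.097, 0.199], [0.511, -0.097, 0.196], [0.515, -0.095, 0.19]] [25 26 26]
(357, 218) [[0.511, -0.107, 0.201], [0.511, -0.107, 0.198], [0.512, -0.107, 0.195]] [33 34 35]
(362, 219) [[0.513, -0.115, 0.201], [0.514, -0.116, 0.198], [0.514, -0.116, 0.196]] [36 37 39]
(367, 221) [[0.515, -0.125, 0.2], [0.513, -0.126, 0.2], [0.515, -0.126, 0.196]] [37 38 39]
(372, 222) [[0.515, -0.135, 0.203], [0.517, -0.135, 0.2], [0.515, -0.136, 0.199]] [37 38 39]
(377, 223) [[0.518, -0.143, 0.203], [0.518, -0.144, 0.201], [0.517, -0.144, 0.2]] [41 43 44]
(382, 224) [[0.524, -0.151, 0.201], [0.519, -0.153, 0.203], [0.519, -0.153, 0.201]] [47 49 50]
(387, 226) [[0.524, -0.161, 0.201], [0.522, -0.162, 0.201], [0.52, -0.163, 0.2]] [43 44 46]
(392, 227) [[0.525, -0.169, 0.203], [0.526, -0.17, 0.2], [0.527, -0.17, 0.197]] [50 51 51]
[[ 0.589 -0.465  0.006]] [130 129 126]
[[ 0.517 -0.095  0.207]] [128 130 128]
[[ 0.53  -0.133  0.173]] [146 148 149]
```

Saw yaw is about 0.19, and the arm-top line passes through the wheel, which agrees. The depth over the wheel may be the hood's clear sheet, so I'll triangulate the wheel hub and the handle from the two views and check that the arm can reach.

```bash
cat >> geo.py <<'E'
from scipy.spatial.transform import Rotation as Ro
YAW=.19
B=np.array([np.cos(YAW),np.sin(YAW),0]);L=np.array([-np.sin(YAW),np.cos(YAW),0]);Z=np.array([0,0,1.])
S35=np.radians(35);UP=np.cos(S35)*B+np.sin(S35)*Z;AX=-np.sin(S35)*B+np.cos(S35)*Z
def ori(tau,phi=0.):
    """tool z tilted tau (from down, towards saw back); phi=0: closing axis in the saw's xz plane; +phi clockwise seen by the tool"""
    z=np.sin(tau)*B-np.cos(tau)*Z; y=np.cos(tau)*B+np.sin(tau)*Z
    R=Ro.from_matrix(np.stack([np.cross(y,z),y,z],1))*Ro.from_euler('z',phi)
    return R
def rpy(R): return R.as_euler('xyz')
def tz(R): return R.as_matrix()[:,2]
E
python3 - <<'E'
import pickle
from geo import *
from station import arm
F=pickle.load(open('f0.pkl','rb'));s=F['scene'];q=F['side']
def tri(a,b):
    (o,d),(p,e)=ray(s,*a),ray(q,*b);x=np.linalg.lstsq(np.stack([d,-e],1),p-o,rcond=None)[0];A,C=o+x[0]*d,p+x[1]*e;return ((A+C)/2).round(4),np.linalg.norm(A-C).round(4)
print('hub',tri((379.3,207.7),(279.4,170.4)))
print('handle L end/R end',tri((351.6,216.6),(298.5,173)),tri((391.6,227.1),(302,157)))
# depth profile along the axis over hood
W=np.array([.576,-.124,.184])
for (u,v) in [(379,208),(370,205),(385,213),(379,218),(360,208),(392,200),(385,192),(375,198),(366,200)]:
    print((u,v),((pts(s,np.array([u]),np.array([v]))[0]-W)@np.stack([UP,L,AX],1)).round(3),s['color'][v,u])
H=np.array([.515,-.133,.2])
for n,P,t,ph in [('view',W+.17*AX,S35,0),('h0',H,np.radians(55),0),('h1',H+.18*B+.13*Z,np.radians(20),0)]+[('w',W,S35,p) for p in(-1.57,-1,0,1,1.57)]:
    for k in(0,np.pi):
        j=arm.ik(P,rpy(ori(t,ph+k)));print(n,ph,k>0,None if j is None else np.round(j,2))
E
```

```text
hub (array([ 0.5883, -0.1167,  0.1764]), np.float64(0.0035))
handle L end/R end (array([ 0.5208, -0.0915,  0.1871]), np.float64(0.0001)) (array([ 0.5241, -0.1694,  0.2006]), np.float64(0.0006))
(379, 208) [-0.     0.001  0.012] [ 99 102 101]
(370, 205) [0.001 0.02  0.011] [53 53 54]
(385, 213) [-0.006 -0.012  0.01 ] [54 55 56]
(379, 218) [-0.019 -0.005  0.011] [55 56 56]
(360, 208) [-0.011  0.036  0.012] [68 70 70]
(392, 200) [ 0.024 -0.016  0.009] [103 106 106]
(385, 192) [0.035 0.001 0.01 ] [79 81 81]
(375, 198) [0.017 0.015 0.011] [54 55 55]
(366, 200) [0.008 0.03  0.011] [ 98 102 103]
view 0 False [ 1.01  0.35 -0.81  2.27 -0.29  0.07  0.78]
view 0 True [ 1.01  0.35 -0.81  2.27 -0.29  0.07 -2.36]
h0 0 False None
h0 0 True None
h1 0 False [ 0.07  0.56  0.1   1.57 -0.26  0.7   0.51]
h1 0 True [-0.33  0.7   0.87  1.59 -0.91  0.92 -2.09]
w -1.57 False [ 0.89  0.85 -1.03  2.24  2.12  0.52 -0.  ]
w -1.57 True [ 0.67  0.71 -0.62  2.25  2.75  0.31  2.46]
w -1 False [ 0.89  0.85 -1.03  2.24  2.12  0.52 -0.57]
w -1 True [ 0.58  0.68 -0.48  2.25  3.05  0.3   1.58]
w 0 False [ 0.89  0.85 -1.03  2.24  2.12  0.52 -1.57]
w 0 True [ 0.59  0.68 -0.48  2.25  3.04  0.3   0.58]
w 1 False [ 0.97  0.96 -1.25  2.24  1.96  0.69 -2.38]
w 1 True [ 0.89  0.85 -1.03  2.24  2.12  0.52  0.57]
w 1.57 False [ 0.67  0.71 -0.62  2.25  2.75  0.31  2.46]
w 1.57 True [ 0.89  0.85 -1.03  2.24  2.12  0.52 -0.  ]
```

The depth over the wheel is indeed the clear sheet: it is flat at all the sampled points, 12 mm above the wheel's face. That puts the grip point at about (0.586, -0.120, 0.176) and predicts the handle at (0.518, -0.133, 0.195), against (0.5205, -0.131, 0.197) measured, so they agree and the hood is nearly shut. Next I'll scan which tilts are reachable.

```bash
cat >> geo.py <<'E'
G=np.array([.5856,-.1196,.176])       # wheel_grip
HINGE=G-.027*AX+.068*UP
def bar(th,r=.1404,a0=np.arctan2(.082,.114)-S35):  # bar axis at hood angle th
    a=a0+th; return HINGE+r*(-np.cos(a)*B+np.sin(a)*Z)
E
python3 - <<'E'
from geo import *
from station import arm
print(HINGE,bar(0),bar(1.83))
for th in(0,.4,.8,1.2,1.83):
  for k in(0,np.pi):
    o=[]
    for t in range(-10,61,10):
        R=ori(np.radians(t),k);j=arm.ik(bar(th)+.014*tz(R),rpy(R));o.append((t,None if j is None else np.round(j[[0,3,5,6]],1).tolist()))
    print(th,k>0,[x for x in o if x[1]])
for k in (0,np.pi):
  for t in (25,30,35,40,45):
    R=ori(np.radians(t),k);print(t,[arm.ik(bar(0)+d*tz(R),rpy(R)) is not None for d in(.014,-.03,-.06,-.1)])
E
```

```text
[ 0.6555078  -0.10615534  0.19288609] [ 0.51764552 -0.13266899  0.19466849] [ 0.69253526 -0.09903423  0.32812816]
0 False [(-10, [0.1, 1.8, 0.8, 0.3]), (0, [0.2, 1.9, 0.6, 0.2]), (10, [0.4, 2.0, 0.4, 0.0]), (20, [0.5, 2.2, 0.1, -0.3]), (30, [0.8, 2.3, 0.3, -1.7]), (40, [1.0, 2.4, 0.7, -1.7]), (50, [1.1, 2.5, 0.9, -1.8])]
0 True [(-10, [-0.4, 1.8, 1.3, -1.8]), (0, [-0.3, 1.9, 0.8, -1.9]), (10, [-0.1, 2.1, 0.5, -1.9]), (20, [0.4, 2.2, 0.1, -2.2]), (30, [0.6, 2.3, 0.2, 0.7]), (40, [0.7, 2.4, 0.5, 0.6]), (50, [1.1, 2.5, 0.9, 1.3])]
0.4 False [(-10, [0.1, 1.7, 1.0, 0.3]), (0, [0.1, 1.8, 0.8, 0.4]), (10, [0.3, 2.0, 0.5, 0.3]), (20, [0.8, 2.1, 0.5, -0.6]), (30, [0.7, 2.2, 0.1, -1.5]), (40, [1.0, 2.3, 0.4, -1.9]), (50, [1.1, 2.5, 0.7, -1.9])]
0.4 True [(-10, [-0.4, 1.7, 1.3, -1.9]), (0, [-0.4, 1.8, 1.0, -1.9]), (10, [-0.3, 2.0, 0.8, -1.8]), (20, [0.1, 2.1, 0.3, -1.9]), (30, [0.6, 2.2, 0.0, 1.0]), (40, [0.7, 2.4, 0.4, 0.3]), (50, [1.0, 2.5, 0.7, 0.9])]
0.8 False [(-10, [0.0, 1.5, 1.1, 0.3]), (0, [0.1, 1.7, 0.9, 0.4]), (10, [0.1, 1.8, 0.7, 0.5]), (20, [0.3, 2.0, 0.4, 0.5]), (30, [0.4, 2.1, 0.2
[... 888 characters left out ...]
 (10, [0.1, 1.4, 0.9, 0.4]), (20, [0.1, 1.6, 0.7, 0.5]), (30, [0.3, 1.7, 0.4, 0.4]), (40, [0.6, 1.9, 0.1, -0.5]), (50, [0.8, 2.0, 0.4, -1.7]), (60, [0.9, 2.1, 0.6, -1.8])]
1.83 True [(-10, [-0.3, 1.0, 1.7, -2.3]), (0, [-0.4, 1.2, 1.5, -2.2]), (10, [-0.4, 1.4, 1.2, -2.1]), (20, [-0.3, 1.6, 0.9, -2.1]), (30, [-0.1, 1.8, 0.5, -2.0]), (40, [0.4, 1.9, 0.1, -2.6]), (50, [0.6, 2.0, 0.2, 0.5]), (60, [0.6, 2.1, 0.5, 0.4])]
25 [True, True, True, True]
30 [True, True, True, True]
35 [True, True, True, True]
40 [True, True, True, True]
45 [True, True, False, False]
25 [True, True, True, True]
30 [True, True, True, True]
35 [True, True, True, True]
40 [True, True, True, True]
45 [True, True, True, False]
```

Tilts of 40–50° on one arm branch can cage the bar through the whole arc. I'll set out now, stop short of the handle and take one close look.

Run:
```python
from geo import *
from station import arm
import cv2
R=ori(np.radians(42),np.pi)
for P,r in(([.35,.25,.45],[np.pi,0,2.9]),):
    j=arm.ik(P,r)
    if j is None: print('wp none')
    else: arm.move_to(P,r)
p=bar(0)-.075*tz(R)
js=[arm.ik(bar(0)+d*tz(R),rpy(R)) for d in(-.075,-.03,.014)];print([None if j is None else np.round(j,2) for j in js])
arm.move_to(p,rpy(R)); arm.grip(.45)
o=arm.get_obs();f=arm.grab_frame('wrist');print(o['time_s'],o['joint_pos'].round(2),o['tcp_pos'],p,o['force'],f['mtx'],f['mount'].round(3))
import pickle;pickle.dump((o,f),open('w1.pkl','wb'));cv2.imwrite('pics/w1.png',f['color'][:,:,::-1])
```

```text
[array([ 1.21,  0.74, -1.24,  2.5 ,  2.4 ,  0.52,  1.33]), array([ 1.08,  0.82, -1.14,  2.48,  2.49,  0.61,  1.26]), array([ 0.97,  0.88, -1.03,  2.45,  2.6 ,  0.66,  1.17])]
4.35 [ 1.21  0.74 -1.24  2.5   2.4   0.52  1.33] [ 0.46840494 -0.14213362  0.2504263 ] [ 0.46836384 -0.14214684  0.25040435] [ 0.30606209 -0.34963058  0.03358788] [[366.62488268   0.         278.3957737 ]
 [  0.         366.62488268 210.71806714]
 [  0.           0.           1.        ]] [[ 0.    -0.962 -0.273  0.071]
 [ 1.     0.001 -0.001  0.001]
 [ 0.001 -0.273  0.962 -0.144]
 [ 0.     0.     0.     1.   ]]
```

View pics/w1.png

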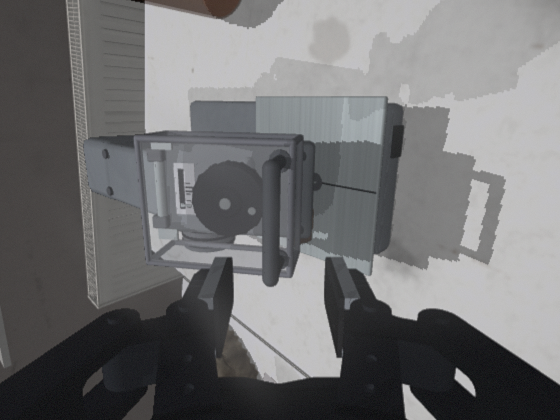

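The wrist view shows the bar running from (277,155) to (271,285), with its middle near (273,220). The wheel hub is at (225,204) and the gauge window at (185,190). I'll compute positions from these.

```bash
cat >> geo.py <<'E'
def wcam(o,f):
    T=np.eye(4);T[:3,:3]=Ro.from_euler('xyz',o['eef_rot']).as_matrix();T[:3,3]=o['tcp_pos'];f['world_from_camera']=T@f['mount'];return f
E
python3 - <<'E'
from geo import *
import pickle
o,f=pickle.load(open('w1.pkl','rb'));f=wcam(o,f)
M=np.stack([B,L,Z],1);v=np.array([165,190,220,250,275]);u=np.round(277-6*(v-155)/130).astype(int)
P=pts(f,u,v);print('surf',P.round(4))
c=P[2]; _,d=ray(f,273,220);c=c+d/np.linalg.norm(d)*.0055;print('bar c',c,'pred',bar(0),'diff BLZ',(c-bar(0))@M)
print('dir yaw',np.arctan2(*( (P[4]-P[0])[[0,1]]*[1,-1])))
# wheel hub: ray onto plane of wheel outer face
oo,d=ray(f,225,204);n=G+.011*AX;h=oo+d*((n-oo)@AX)/(d@AX);print('hub',h,'pred',n,'diff UP,L',(h-n)@UP,(h-n)@L)
E
```

```text
surf [[ 0.5209 -0.1709  0.1991]
 [ 0.5192 -0.1559  0.1996]
 [ 0.5156 -0.1379  0.2007]
 [ 0.5128 -0.1183  0.2007]
 [ 0.5097 -0.1023  0.2026]]
bar c [ 0.51878907 -0.13558752  0.19682954] pred [ 0.51764552 -0.13266899  0.19466849] diff BLZ [ 0.00057178 -0.00308197  0.00216105]
dir yaw -2.9794177124388677
hub [ 0.57880441 -0.12096326  0.18457555] pred [ 0.5794042  -0.12079158  0.18501067] diff UP,L -0.0007586137873188401 -5.5316923791632746e-05
```

Everything agrees within 3 mm, so I'll cage the bar and begin the swing, watching the force.

```bash
cat > swing.py <<'E'
from geo import *
from station import arm
OFF=np.array([.0006,0,.0015])
def pose(th,d=.012):
    t=np.radians(42+6*min(max(th,0)/1.8,1));R=ori(t,np.pi);return bar(th)+OFF+d*tz(R),rpy(R)
def swing(ths,fmax=40,v=.12):
    for th in ths:
        arm.line_to(*pose(th),max_speed=v)
        o=arm.get_obs();f=np.linalg.norm(o['force']);print(round(th,2),'F',o['force'].round(1),'gap',o['finger_gap'].round(3),round(float(o['finger_force']),1),'t',round(float(o['time_s']),2))
        if f>fmax: print('STOP');return False
    return True
E
python3 - <<'E'
from swing import *
for th in np.arange(0,1.9,.2):
    p,r=pose(th);j=arm.ik(p,r);print(round(th,1),None if j is None else j.round(2))
print(arm.line_to(*pose(0.01),max_speed=.1,f_stop=8),arm.get_obs()['force'])
arm.grip(.2);print(arm.get_obs()['finger_gap'])
swing(np.arange(.15,1.36,.15))
import cv2
for n in("scene","side"): cv2.imwrite(f'pics/{n}2.png',arm.grab_frame(n)['color'][:,:,::-1])
E
```

```text
0.0 [ 1.03  0.93 -1.16  2.45  2.44  0.72  1.34]
0.2 [ 1.05  0.86 -1.18  2.42  2.41  0.64  1.34]
0.4 [ 1.06  0.79 -1.18  2.39  2.37  0.56  1.35]
0.6 [ 1.06  0.73 -1.17  2.34  2.33  0.48  1.36]
0.8 [ 1.04  0.69 -1.14  2.28  2.29  0.41  1.38]
1.0 [ 1.    0.65 -1.11  2.23  2.24  0.35  1.4 ]
1.2 [ 0.95  0.63 -1.06  2.17  2.2   0.31  1.43]
1.4 [ 0.89  0.63 -1.01  2.11  2.17  0.29  1.45]
1.6 [ 0.83  0.64 -0.97  2.05  2.15  0.28  1.47]
1.8 [ 0.79  0.68 -0.94  2.    2.13  0.29  1.49]
False [-0.33184866  0.01513882  0.86527247]
0.20029588823563435Traceback (most recent call last):
  File "<stdin>", line 6, in <module>
  File "swing.py", line 9, in swing
    o=arm.get_obs();f=np.linalg.norm(o['force']);print(round(th,2),'F',o['force'].round(1),'gap',o['finger_gap'].round(3),round(float(o['finger_force']),1),'t',round(float(o['time_s']),2))
                                                                                                 ^^^^^^^^^^^^^^^^^^^^^
AttributeError: 'float' object has no attribute 'round'
```

```bash
sed -i "s/o\['finger_gap'\].round(3)/round(float(o['finger_gap']),3)/" swing.py
python3 - <<'E'
from swing import *
swing(np.arange(.3,1.36,.15))
import cv2,pickle
a=arm.grab_frame('scene');b=arm.grab_frame('side');pickle.dump((a,b),open('f2.pkl','wb'))
A=cv2.resize(a['color'][80:300,300:460],None,fx=2.5,fy=2.5);C=cv2.resize(b['color'][80:240,195:350],None,fx=2.5,fy=2.5)
c=np.zeros((550,800,3),np.uint8);c[:,:400]=A;c[:400,402:402+387]=C[:, :387];cv2.imwrite('pics/m2.png',c[:,:,::-1])
E
```

```text
0.3 F [-3.  -0.9 -0.7] gap 0.2 1.2 t 6.38
0.45 F [ 0.3  0.1 -0.2] gap 0.2 0.1 t 6.71
0.6 F [-0.7 -0.5  0.1] gap 0.2 0.0 t 7.03
0.75 F [-0.7  0.1 -0.1] gap 0.202 0.0 t 7.36
0.9 F [-0.1  0.6 -0.1] gap 0.199 0.0 t 7.68
1.05 F [ 0.  -0.6  0.7] gap 0.2 0.0 t 8.01
1.2 F [ 0.2 -0.8 -0.7] gap 0.2 0.0 t 8.33
1.35 F [ 0.6 -0.1  0.5] gap 0.199 0.0 t 8.66
```

View pics/m2.png

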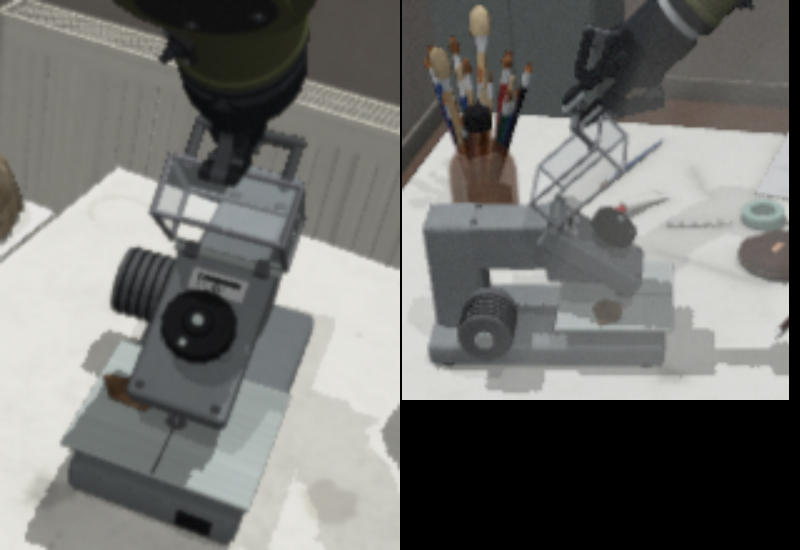

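The hood is up to about 1.3 and the bar is still caged between the fingers. I'll continue to the stop.

Run:
```python
from swing import *
swing([1.45,1.55,1.65,1.75])
for th in(1.82,1.87):
    print(th,arm.line_to(*pose(th),max_speed=.06,f_stop=12),arm.get_obs()['force'].round(1))
o=arm.get_obs();f=arm.grab_frame('side');import cv2
s=arm.grab_frame('scene');cv2.imwrite('pics/m3.png',np.hstack([cv2.resize(x['color'][80:210,q:q+140],None,fx=2.8,fy=2.8) for x,q in((f,200),(s,330))])[:,:,::-1]);print(o['time_s'])
```

```text
1.45 F [-0.4  0.4 -0.8] gap 0.2 0.4 t 9.03
1.55 F [-0.7  0.7 -1.3] gap 0.201 1.2 t 9.29
1.65 F [-0.3 -0.8 -4.1] gap 0.2 1.8 t 9.56
1.75 F [-1.2 -0.6 -4.6] gap 0.2 1.9 t 9.82
1.82 False [-0.7 -0.4 -4. ]
1.87 False [-1.7 -0.3 -6. ]
10.4083
```

View pics/m3.png

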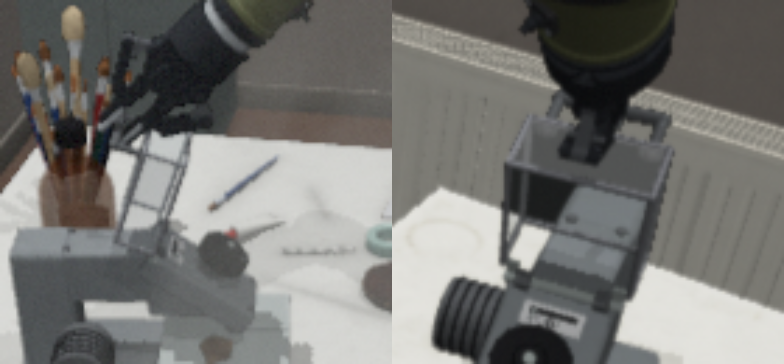

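The hood leans at about 1.75–1.8. I'll give it a last small push, back out along the fingers, and go to a standoff over the wheel with a wrist look at the gauge.

```bash
cat > wheel.py <<'E'
from geo import *
from station import arm
def wp(d,phi): R=ori(S35,np.pi+phi); return G+d*AX,rpy(R)
E
python3 - <<'E'
from swing import *
from wheel import wp
import cv2,pickle
print(arm.line_to(*pose(1.93),max_speed=.06,f_stop=12),arm.get_obs()['force'].round(1))
p,r=pose(1.85);arm.line_to(p,r,max_speed=.06);print(arm.get_obs()['force'].round(1))
z=tz(Ro.from_euler('xyz',r));arm.line_to(p-.08*z,max_speed=.12,f_stop=15);print(arm.get_obs()['force'].round(1))
q=wp(.08,.9);j=arm.ik(*q);print(None if j is None else j.round(2),arm.get_obs()['joint_pos'].round(2))
arm.line_to(p-.08*z-.06*B,max_speed=.15)
arm.move_to(*q);arm.grip(.9)
o=arm.get_obs();f=arm.grab_frame('wrist');pickle.dump((o,f),open('w2.pkl','wb'));print(o['time_s'],o['joint_pos'].round(2))
cv2.imwrite('pics/w2.png',f['color'][:,:,::-1])
for d in(.03,-.014):
  for ph in(.9,2,3,3.4):
    j=arm.ik(*wp(d,ph));print(d,ph,None if j is None else j.round(2))
E
```

```text
True [-7.2 -0.9  9.2]
[-5.6 -0.7 -1.7]
[-0.4  0.1 -0.9]
[ 1.05  0.77 -1.24  2.27  1.82  0.53  0.92] [ 0.87  0.51 -0.92  2.05  2.05  0.13  1.52]
13.6083 [ 1.04  0.76 -1.21  2.27  1.84  0.51  0.91]
0.03 0.9 [ 0.97  0.88 -1.2   2.24  1.95  0.61  0.83]
0.03 2 [ 1.03  1.01 -1.41  2.24  1.85  0.82 -0.13]
0.03 3 [ 1.04  1.04 -1.45  2.24  1.83  0.87 -1.11]
0.03 3.4 [ 1.04  1.04 -1.46  2.24  1.83  0.87 -1.51]
-0.014 0.9 [ 0.91  0.98 -1.17  2.21  2.03  0.67  0.8 ]
-0.014 2 [ 0.98  1.11 -1.39  2.21  1.92  0.89 -0.14]
-0.014 3 [ 0.99  1.15 -1.45  2.21  1.9   0.95 -1.11]
-0.014 3.4 [ 0.99  1.16 -1.46  2.21  1.9   0.96 -1.5 ]
```

View pics/w2.png

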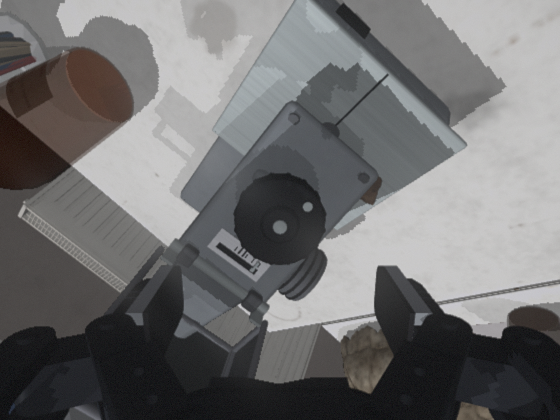

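The hood stands up clear and the wheel hub is at (279,227), midway between the fingers. The gauge panel is near (238,252). I'll rectify the gauge strip so I can read the pointer.

```bash
cat >> wheel.py <<'E'
import cv2
def rect(f,ur=(.036,.064),hw=.024,s=14000,h=-.024):
    """gauge strip: columns to the saw's right, rows down slope"""
    xs=np.arange(-hw,hw,1/s);us=np.arange(ur[1],ur[0],-1/s);X,U=np.meshgrid(xs,us)
    P=G+h*AX-X[...,None]*L+U[...,None]*UP;T=np.linalg.inv(f['world_from_camera']);c=P@T[:3,:3].T+T[:3,3];c=c@f['mtx'].T
    return cv2.remap(f['color'],(c[...,0]/c[...,2]).astype(np.float32),(c[...,1]/c[...,2]).astype(np.float32),2)
E
python3 - <<'E'
from wheel import *
import pickle
o,f=pickle.load(open('w2.pkl','rb'));f=wcam(o,f);im=rect(f);print(im.shape);cv2.imwrite('pics/g2.png',im[:,:,::-1])
E
```

```text
(392, 672, 3)
```

View pics/g2.png

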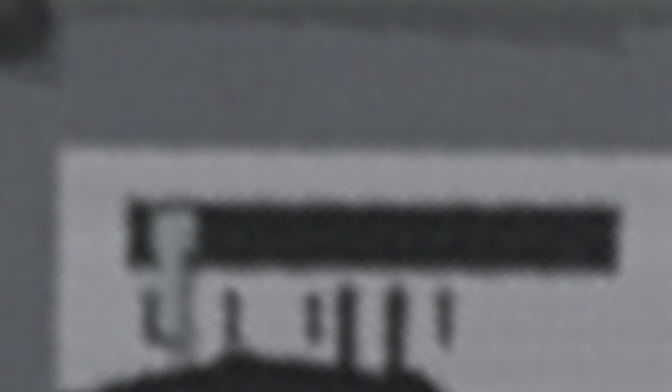

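The pointer sits about 1.8 mm past the zero mark, with marks at 150, 233, 314, 347, 396 and 446 px. So the wheel is at about 0.3 rad and needs about 2.4 rad clockwise, which one stroke of joint 7 covers.

Run:
```python
from wheel import *
import pickle
print(arm.line_to(*wp(-.014,.9),max_speed=.08,f_stop=8),arm.get_obs()['force'].round(1))
arm.grip(0.0);o=arm.get_obs();print('gap',o['finger_gap'],o['finger_force'],o['force'].round(1),o['tcp_pos'])
j=np.array(o['joint_pos']);a=-AX
for d in(.4,.8,1.2,1.6,2.0,2.3):
    k=j.copy();k[6]-=d;arm.move_joints(k);o=arm.get_obs()
    print(d,'T',round(float(o['wrist_torque']@a),3),'F',o['force'].round(1),'t',round(float(o['time_s']),2))
    if np.linalg.norm(o['force'])>50:print('STOP');break
f=wcam(o,arm.grab_frame('wrist'));pickle.dump((o,f),open('w3.pkl','wb'))
im=rect(f);cv2.imwrite('pics/g3.png',np.vstack([cv2.resize(f['color'],(480,360)),cv2.resize(im,(480,240))])[:,:,::-1])
```

```text
False [-0.5  0.5  1. ]
gap 0.6504286805391498 61.58876895904541 [-5.6 -2.   7.3] [ 0.5927255  -0.11793273  0.16522737]
0.4 T 0.426 F [-0.7  2.3 -1.2] t 15.78
0.8 T 0.328 F [-1.6  3.  -0.7] t 16.25
1.2 T 0.301 F [-1.7  4.4 -0.4] t 16.72
1.6 T 0.153 F [-1.6  5.3 -0.6] t 17.18
2.0 T 0.157 F [-1.2  5.5 -0.2] t 17.65
2.3 T 0.045 F [-1.1  4.1 -1.1] t 18.04
```

View pics/g3.png

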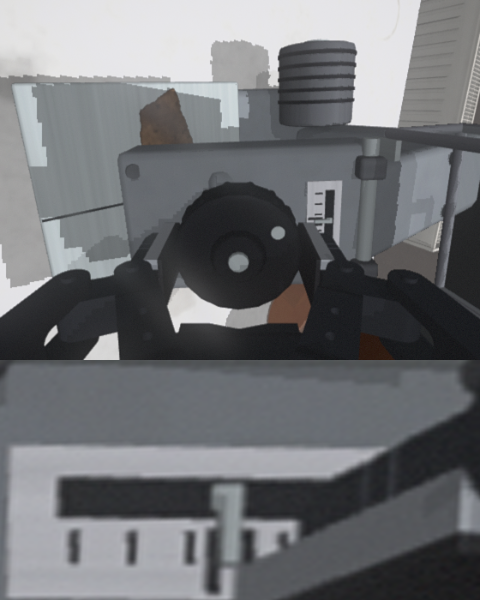

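The wheel has turned with the grip and the pointer now stands between the long marks at about 16 mm, or 2.65 rad. I'll add a touch, release, back off along the axis and read it again.

Run:
```python
from wheel import *
import pickle
o=arm.get_obs();k=np.array(o['joint_pos']);k[6]-=.06;arm.move_joints(k);print('gap',arm.get_obs()['finger_gap'])
arm.grip(.9);o=arm.get_obs();p=o['tcp_pos'];print(o['force'].round(1))
print(arm.line_to(p+.1*AX,max_speed=.12,f_stop=15))
o=arm.get_obs();f=wcam(o,arm.grab_frame('wrist'));pickle.dump((o,f),open('w4.pkl','wb'));print(o['time_s'],o['joint_pos'].round(2))
im=rect(f);cv2.imwrite('pics/g4.png',np.vstack([cv2.resize(f['color'],(480,360)),cv2.resize(im,(480,240))])[:,:,::-1])
```

```text
gap 0.6471717136029465
[ 0.5 -0.4 -0.3]
False
19.6667 [ 1.05  0.74 -1.21  2.27  1.82  0.49 -1.43]
```

View pics/g4.png

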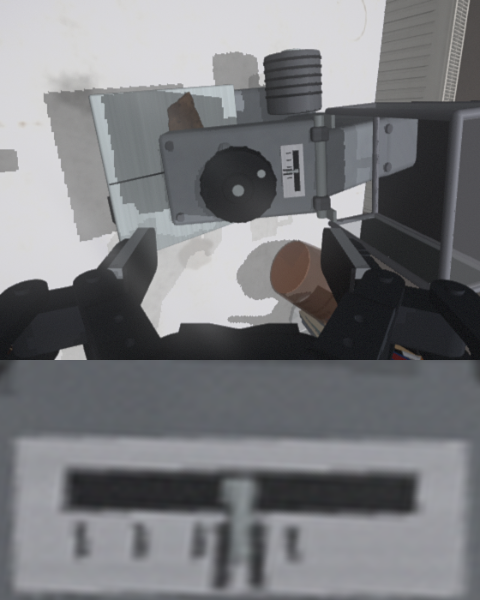

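The pointer is midway between the long marks, so the tension is right. Now back to the handle to swing the hood down.

Run:
```python
from swing import *
p,r=pose(1.84);R=Ro.from_euler('xyz',r);z=tz(R);y=R.as_matrix()[:,1];y=y*np.sign(y@B);p=p+.003*y
arm.grip(.25)
q=p-.08*z-.06*B
arm.move_to(q,r);print(arm.get_obs()['joint_pos'].round(2))
arm.line_to(p-.08*z,r)
h=arm.line_to(p,r,max_speed=.08,f_stop=6);o=arm.get_obs();print(h,o['force'].round(1),o['tcp_pos']-p,o['time_s'])
if not h:
    swing(np.arange(1.68,.1,-.15))
    for th in(.05,-.05): print(th,arm.line_to(*pose(th),max_speed=.08,f_stop=12),arm.get_obs()['force'].round(1))
```

```text
[ 0.92  0.41 -0.83  2.17  3.42  0.1   0.16]
False [-0.2  1.5 -0.4] [-4.75167582e-04 -1.85779808e-04 -5.97408101e-05] 23.4083
1.68 F [ 0.5 -0.3 -0.1] gap 0.252 0.0 t 23.76
1.53 F [ 0.3 -0.1  0.2] gap 0.249 0.0 t 24.08
1.38 F [0.2 0.8 3.9] gap 0.248 1.6 t 24.41
1.23 F [-0.8  1.   8.4] gap 0.248 3.2 t 24.73
1.08 F [-0.3 -0.3  0.3] gap 0.249 0.0 t 25.06
0.93 F [0.9 0.3 0.2] gap 0.253 0.0 t 25.38
0.78 F [1.4 0.3 0.3] gap 0.246 0.0 t 25.71
0.63 F [ 0.2  0.3 -0.5] gap 0.254 0.0 t 26.03
0.48 F [-0.1 -0.5  0.3] gap 0.25 0.0 t 26.36
0.33 F [-0.5 -0.2  0.3] gap 0.246 0.0 t 26.68
0.18 F [ 0.6 -0.   0.1] gap 0.253 0.0 t 27.01
0.05 False [-1.   0.1  0.7]
-0.05 False [ 0.6 -0.6 -0.2]
```

The forces don't tell whether the bar stayed caged, so I'll measure the hood's angle from depth. For each candidate angle, count the points lying on the sheet and bar.

```bash
cat > hoodang.py <<'E'
from geo import *
from station import arm
def cloud(names=("scene","side","wrist")):
    C={}
    for n in names:
        o=arm.get_obs();f=arm.grab_frame(n)
        if n=='wrist':f=wcam(o,f)
        v,u=np.nonzero(f['depth']>.05);C[n]=pts(f,u,v)
    return C
def angle(C,show=True):
    for n,P in C.items():
        q=P-HINGE;x=-q@B;z=q@Z;k=(abs(q@L)<.046);x=x[k];z=z[k];r=[]
        for th in np.arange(-.1,1.9,.05):
            a=th-S35;al=x*np.cos(a)+z*np.sin(a);ou=-x*np.sin(a)+z*np.cos(a)
            sh=((al>.01)&(al<.118)&(abs(ou-.05)<.003)).sum();ba=((np.hypot(al-.114,ou-.082)<.008)).sum();r.append((round(float(th),2),int(sh),int(ba)))
        print(n,'top sheet',sorted(r,key=lambda t:-t[1])[:5],'bar',sorted(r,key=lambda t:-t[2])[:4])
E
python3 - <<'E'
from hoodang import *
import pickle
C=cloud();angle(C);print(arm.get_obs()['tcp_pos'])
F=pickle.load(open('f0.pkl','rb'));D={}
for n,f in F.items(): v,u=np.nonzero(f['depth']>.05);D[n+'0']=pts(f,u,v)
angle(D)
F=pickle.load(open('f2.pkl','rb'));D={}
for n,f in zip(('s2','d2'),F): v,u=np.nonzero(f['depth']>.05);D[n]=pts(f,u,v)
angle(D)
E
```

```text
scene top sheet [(0.0, 508, 45), (-0.05, 482, 19), (-0.1, 277, 6), (0.05, 77, 34), (0.1, 15, 0)] bar [(0.0, 508, 45), (0.05, 77, 34), (-0.05, 482, 19), (-0.1, 277, 6)]
side top sheet [(0.0, 400, 18), (0.05, 268, 26), (-0.05, 170, 8), (0.1, 94, 22), (-0.1, 76, 7)] bar [(0.05, 268, 26), (0.15, 47, 23), (0.1, 94, 22), (0.0, 400, 18)]
wrist top sheet [(0.0, 26113, 5306), (-0.05, 18219, 1113), (-0.1, 9044, 258), (0.05, 4846, 4666), (0.1, 1112, 693)] bar [(0.0, 26113, 5306), (0.05, 4846, 4666), (-0.05, 18219, 1113), (0.1, 1112, 693)]
[ 0.52600321 -0.13106273  0.1805261 ]
scene0 top sheet [(0.0, 1875, 168), (-0.05, 1157, 20), (0.05, 809, 263), (-0.1, 709, 3), (0.1, 106, 138)] bar [(0.05, 809, 263), (0.0, 1875, 168), (0.1, 106, 138), (-0.05, 1157, 20)]
side0 top sheet [(0.05, 414, 42), (0.0, 244, 7), (0.1, 184, 40), (-0.05, 99, 2), (0.15, 82, 3)] bar [(0.05, 414, 42), (0.1, 184, 40), (0.0, 244, 7), (0.15, 82, 3)]
s2 top sheet [(1.0, 188, 0), (1.05, 177, 0), (1.1, 177, 1), (1.2, 173, 5), (1.15, 171, 3)] bar [(1.35, 10, 136), (1.3, 100, 133), (1.4, 30, 43), (1.25, 131, 20)]
d2 top sheet [(1.35, 236, 56), (1.4, 219, 29), (1.45, 111, 6), (1.5, 59, 1), (1.3, 52, 50)] bar [(1.35, 236, 56), (1.3, 52, 50), (1.25, 38, 31), (1.4, 219, 29)]
```

The bar stayed caged and the hood is at about 0. I'll withdraw, press the bar down with shut fingers to seat it, retreat and check.

Run:
```python
from swing import *
from hoodang import *
p,r=pose(-.01);z=tz(Ro.from_euler('xyz',r));arm.line_to(p,r,max_speed=.08)
arm.line_to(p-.05*z,max_speed=.12,f_stop=15);print(arm.get_obs()['force'].round(1))
arm.grip(0)
b=bar(0)+OFF;arm.line_to(b+.03*Z,max_speed=.12)
h=arm.line_to(b-.012*Z,max_speed=.04,f_stop=14);o=arm.get_obs();print(h,o['force'].round(1),(o['tcp_pos']-b).round(4))
arm.line_to(b+.04*Z,max_speed=.1);arm.line_to(b+.07*Z-.07*B,max_speed=.15)
o=arm.get_obs();print(o['time_s'],o['force'].round(1));C=cloud();angle(C)
```

```text
[ 0.4 -0.6  0.2]
True [-5.3 -1.  10.7] [-0.0001 -0.     -0.001 ]
31.375 [-0.2  0.1 -0.3]
scene top sheet [(-0.05, 949, 100), (-0.1, 535, 16), (0.0, 472, 138), (0.05, 74, 67), (0.1, 17, 0)] bar [(0.0, 472, 138), (-0.05, 949, 100), (0.05, 74, 67), (-0.1, 535, 16)]
side top sheet [(0.0, 407, 42), (-0.05, 256, 6), (0.05, 164, 38), (-0.1, 103, 3), (0.1, 77, 1)] bar [(0.0, 407, 42), (0.05, 164, 38), (-0.05, 256, 6), (-0.1, 103, 3)]
wrist top sheet [(-0.05, 12197, 902), (0.0, 10435, 1566), (-0.1, 5577, 38), (0.05, 1029, 920), (0.1, 303, 0)] bar [(0.0, 10435, 1566), (0.05, 1029, 920), (-0.05, 12197, 902), (-0.1, 5577, 38)]
```

The press moved the hood down to about -0.03 on my scale and met 12 N. I'll press once more, harder, to confirm it is on the stop, then hand in.

Run:
```python
from swing import *
b=bar(0)+OFF;arm.line_to(b+.03*Z,max_speed=.12)
h=arm.line_to(b-.015*Z,max_speed=.03,f_stop=22);o=arm.get_obs();print(h,o['force'].round(1),(o['tcp_pos']-b).round(4))
arm.line_to(b+.04*Z,max_speed=.1);arm.line_to(b+.07*Z-.07*B,max_speed=.15)
o=arm.get_obs();print(o['time_s'],o['force'].round(1))
if h and (o:=1): print(arm.finish_job())
```

```text
True [-5.1 -0.8 10.7] [ 0.0001  0.0001 -0.0008]
34.5917 [ 0.8 -0.1  0.4]
the job is handed in; nothing more can be done
None
```

The job was handed in at 34.6 s of robot time: the hood was swung up to its stop, the wheel wound about 2.4 rad clockwise until the gauge pointer stood midway between the long marks, and the hood pressed shut, stopping at the same height on both presses; I did not re-image the things round the saw at the end, but no contact with them was planned.

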